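Plug in the saw's interlock keys and hold the enabling button half-way

ROBOT

A 6-joint arm with a two-finger parallel gripper is mounted at the origin on a cart in front of the work surface, level with it; the furniture and walls round the work are solid. World frame = base frame: x ahead of the robot, y to its left, z up, the work surface at z = 0. Lengths are in m, angles in rad, forces in N, time in s.
With the tool pointing down it reaches from about 0.2 to 0.875 m from the base axis. Payload 3.4 kg.
Tool frame: the origin (TCP) lies on the centre line of the jaws, within the pads' length; the fingertips stand 25 mm ahead of it and the grasp point (between the pads) lies 6 mm ahead of it (manip.tip_extent is the distance from the TCP to the fingertips, in m); z points along the fingers, y is the line along which they close (so a half turn about z gives the same grasp; the last joint's range is limited). The gripper opens to 94 mm and grips with 3 to 60 N. Pads are 16 mm wide; open, the fingers measure 119 mm over their backs; the gripper's body (75 mm by 177 mm) begins 78 mm behind the grasp point.
Start: joints at [-1.396, 0.276, 1.505, -0, 1.361, -0.121], TCP at [0.168, -0.55, 0.23] pointing down, gripper open.
Joint ranges: [-2.89, 2.89], [-0.75, 2.08], [0.22, 2.7], [-1.18, 4.32], [0.11, 2.71], [-2.7, 2.7]. Speed limits (rad/s): [2.57, 2.57, 3.14, 3.14, 3.14, 3.14].

INTERFACE

Orientations are given as a rotation vector (axis times angle).
In Python, from bench import manip, grab_frame, camera_model, close_job gives the robot as it stands. Calls block until the motion is done:
- manip.reach(position, orientation): joint-space move of the TCP to a pose.
- manip.line_to(position, frame=None, feed=0.15): straight line of the TCP; frame=None keeps the orientation; feed is the mean speed in m/s.
- manip.move_joints(angles): joint-space move.
- manip.gripper_to(opening, effort=None): finger opening in m; effort is the grip in N (None keeps the last); returns when the fingers have stopped.
- manip.pause(seconds).
- manip.ik(position, orientation): joint angles nearest the present ones, or None.
- grab_frame(name): name is "scene" or "top" or "wrist"; returns (picture, depth): 420x560x3 uint8, blue, green, red; 420x560 float32, m along the optical axis (not along the pixel's ray), 0 where there is no reading.
- camera_model(name): a dict with "fx", "fy", "cx", "cy" (pixels), "world_from_camera" (4x4, takes a point from camera to world coordinates). Camera axes: x right, y up, looking along -z (the intrinsics and any distortion apply to the point x, -y, -z); pixel columns grow to the right and rows downward; lengths in m; the calibration is good to about 2 mm. A picture is of the moment at which its call begins: read the wrist's pose just before it. camera_model takes no time and is no camera call; for the wrist camera it gives the pose at the moment of the call.
A pose or a line that the arm cannot do raises manip.IKError and nothing moves.
- close_job(): hands the job in; it is judged then, once.
Readings, each from a call of its own:
- manip.get_clock(): time.
- manip.get_joints(): joint angles.
- manip.get_dq(): joint speeds.
- manip.get_tau(): joint torques, N m.
- manip.get_eef_pos(): TCP position.
- manip.get_ee_rot(): TCP orientation.
- manip.get_ft_force(): force on the tool from outside, world axes, zero at the start.
- manip.get_ft_torque(): the same for the moment, N m.
- manip.get_finger_gap(): finger opening in m.
- manip.get_finger_force(): force on a finger pad.
Only numpy, scipy, OpenCV 4.12 (cv2) and the standard library are available. Lean on these libraries where they do the work, as an engineer would, in place of code of your own. Each camera call takes 0.05 s, during which the arm holds its last target. There are 200 camera calls.

TASK

Ready the saw for jogging: put each loose interlock plug fully home in the lock that matches it (the round yellow plug in the round yellow lock, the square blue plug in the square blue lock) and let go of them. Only then press the black palm button on the enabling box down half-way, about 8 mm, so that the green band on its stem meets the collar, and keep it there without ever pushing it through to the bottom: finish the job still holding it down. Leave the other tools and parts on the saw table where they are.

Things in the scene. Friction and masses are not known exactly. Their poses are not given: they have to be found in the camera images.
- round_plug: loose plug, 63 mm tall, 90 g, standing on its tongue: steel tongue round, 36 mm in diameter, 22 mm long; yellow flange 48 mm in diameter, 5 mm thick; on top a yellow grip 20 mm thick along x, 40 mm along y, 27 to 63 mm above the origin. Origin: centre of the tongue's underside; z up. Fully home, its flange lies on the lock's top and its origin is 18 mm above the lock's underside
- square_plug: loose plug, 63 mm tall, 90 g, standing on its tongue: steel tongue 30 mm square (sides along its x and y; fits at any quarter turn), 22 mm long; blue flange 46 mm square, 5 mm thick; on top a blue grip 20 mm thick along x, 40 mm along y, 27 to 63 mm above the origin. Origin: centre of the tongue's underside; z up. Fully home, its flange lies on the lock's top and its origin is 18 mm above the lock's underside
- round_lock: grey switch box fixed to the table, 74 x 74 mm, 40 mm high, on a 92 x 92 x 6 mm foot, with a yellow top plate; in its middle a round hole 40 mm in diameter, 24 mm deep, 1.5 mm chamfer. Origin: centre of the underside; z up, x towards the small black cable gland
- square_lock: grey switch box fixed to the table, 74 x 74 mm, 40 mm high, on a 92 x 92 x 6 mm foot, with a blue top plate; in its middle a square hole 34 x 34 mm, sides along the box's x and y, 24 mm deep, 1.5 mm chamfer. Origin: centre of the underside; z up, x towards the small black cable gland
- round_lock_mouth (a point): centre of the round hole's mouth, at the top of the yellow lock (40 mm above its underside)
- square_lock_mouth (a point): centre of the square hole's mouth, at the top of the blue lock (40 mm above its underside)
- enable_box: enabling switch: grey box fixed to the table, 76 x 76 mm, 56 mm high, on a 96 x 96 x 6 mm foot, with a steel collar (38 mm in diameter, up to 62 mm) from which the stem of the black palm button rises. Origin: centre of the underside; z up
- palm_button (a joint): travel of the palm button, straight down, in m: 0 up (at rest), 0.016 at the bottom stop. Spring: about 5 N to start it, 9 N at 8 mm, 13 N at the bottom; it comes up when let go. Bands on the stem meet the collar's top edge in turn: yellow up to 5 mm, green (enabled) from 5 to 11 mm, red beyond
- palm_button_top (a point): centre of the flat top of the black palm button (round, 48 mm in diameter, 12 mm thick); it moves with the button, 94 mm above the underside of the box when up and 86 mm when half-way
- sanding_block: bystander: cork sanding block, 37 x 87 x 24 mm, origin under its centre
- wax_tin: bystander: round green tin, 71 mm in diameter, 36 mm high, origin under its centre
- arbor_wrench: bystander: flat dark steel wrench, 48 x 231 x 6 mm, long along its y, origin under its centre
- wedge_1: bystander: grey wooden wedge, 26 x 70 x 20 mm, long along its y, origin under its centre
- wedge_0: bystander: brown wooden wedge, 26 x 100 x 20 mm, long along its y, origin under its centre
Mind the look-alikes: they are no part of the job. What is meant by the round_plug is not orange or red, and is the smaller of those in its own colour.

How it is judged:
By the outcome, as a careful person would: the job done as asked, in the order asked, and still so for the second after the job is handed in, while the arm keeps its last pose, push and grip.
It also fails if it takes over 61 s, if anything falls off the work surface, if the arm or the gripper's body presses on something with over 40 N, if the wrist force passes 120 N, or if a joint passes its speed limit or range.

## Working session

There is one attempt and no reset: what is moved stays moved. The work goes in short steps, each a Python script; the robot and the scene stay as the last script left them, time stands still between calls to the robot, and variables do not carry over. Pictures are saved under pics/ and viewed, at most 10 in all, crops included, and the job is handed in when it is done.

```bash
mkdir -p pics; python3 - <<'E'
from bench import *
import cv2,numpy as np
for n in("top","scene"):
    p,d=grab_frame(n); cv2.imwrite(f"pics/{n}0.png",p); np.save(f"pics/{n}0.npy",d)
    m=camera_model(n); print({k:(np.round(v,4).tolist() if k=="world_from_camera" else v) for k,v in m.items()})
print(manip.get_clock(), manip.get_ee_rot())
E
```

```text
{'fx': 529.9577570563649, 'fy': 529.9577570563649, 'cx': 279.13037813275116, 'cy': 206.62153591209884, 'world_from_camera': [[0.034, 0.9785, -0.2033, 0.2803], [-0.9994, 0.0338, -0.0045, -0.0167], [0.0025, 0.2034, 0.9791, 1.4553], [0.0, 0.0, 0.0, 1.0]]}
{'fx': 437.5550618164272, 'fy': 437.5550618164272, 'cx': 280.42762799405585, 'cy': 199.95215279578412, 'world_from_camera': [[-0.4598, 0.576, -0.6759, -0.2732], [-0.8879, -0.283, 0.3628, 0.4194], [0.0176, 0.7669, 0.6415, 0.8809], [0.0, 0.0, 0.0, 1.0]]}
0.1 [-3.10573654e+00 -4.62699326e-01  8.55200165e-05]
```

View pics/top0.png

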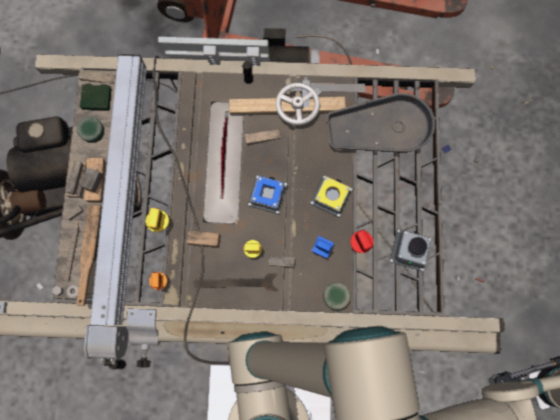

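View pics/scene0.png

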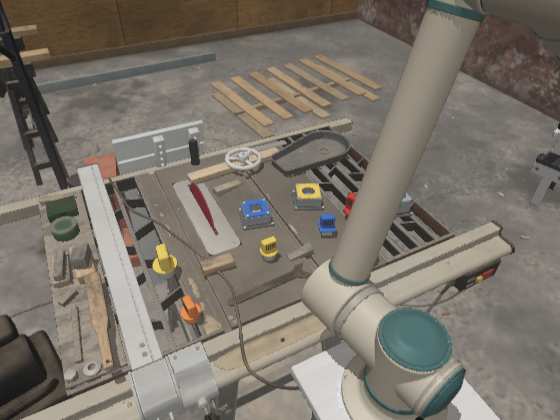

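Top view: the yellow plugs are at (157,219), which is larger, and (253,249), which is smaller. The orange look-alike is at (158,281) and the red one at (362,241). The smaller yellow at (253,249) fits the description. The blue plug is at (322,247), the blue lock at (268,193), the yellow lock at (333,195) and the button at (417,246). I'll confirm in a crop and measure.

```bash
cat > h.py <<'E'
from bench import *
import cv2,numpy as np
from scipy.spatial.transform import Rotation as R
def world(m,d):
    v,u=np.mgrid[:420,:560]
    p=np.stack([(u-m['cx'])/m['fx']*d,-(v-m['cy'])/m['fy']*d,-d],-1)
    T=np.array(m['world_from_camera']); return p@T[:3,:3].T+T[:3,3]
def down(yaw): # tool pointing down, tool y axis along world direction yaw+90deg, x along yaw
    return (R.from_euler('z',yaw)*R.from_euler('x',np.pi)).as_rotvec()
E
python3 - <<'E'
from h import *
p=cv2.imread("pics/top0.png"); d=np.load("pics/top0.npy"); W=world(camera_model("top"),d)
hsv=cv2.cvtColor(p,cv2.COLOR_BGR2HSV)
Y=cv2.inRange(hsv,(22,120,100),(36,255,255))>0; B=cv2.inRange(hsv,(100,120,60),(125,255,255))>0
for n,M,(u,v),r in(("bigY",Y,(157,219),20),("rplug",Y,(253,249),16),("rlock",Y,(333,195),25),("splug",B,(322,247),18),("slock",B,(268,193),25)):
    K=np.zeros_like(M);K[v-r:v+r,u-r:u+r]=1;K&=M
    q=W[K]; z=q[:,2]; print(n,len(q),np.percentile(z,[5,50,95]).round(3))
    for lo,hi in((.015,.035),(.036,.046),(.05,.075)):
        s=q[(z>lo)&(z<hi)]
        if len(s)>15:
            (c,sz,a)=cv2.minAreaRect((s[:,:2]*1000).astype(np.float32)); print("  ",lo,len(s),np.round(s.mean(0),3),np.round(c,1),np.round(sz,1),round(a,1))
q=W[235:262,400:432].reshape(-1,3);print("button",np.percentile(q[:,2],[5,50,95])); s=q[q[:,2]>.085];print(len(s),s.mean(0),cv2.minAreaRect((s[:,:2]*1000).astype(np.float32)))
c=cv2.resize(p[165:285,140:440],None,fx=2.6,fy=2.6,interpolation=cv2.INTER_CUBIC);cv2.imwrite("pics/crop0.png",c)
E
```

```text
bigY 382 [0.027 0.069 0.085]
   0.015 87 [0.523 0.313 0.032] [523.8 320.5] [50.5 61. ] 13.0
   0.036 63 [0.52  0.309 0.039] [519.9 318.9] [42.6 58.7] 13.4
   0.05 17 [0.525 0.317 0.066] [525.8 319.6] [21.8 52.4] 76.7
rplug 253 [0.004 0.046 0.065]
   0.015 106 [0.455 0.058 0.026] [459.4  58.4] [47.4 44.7] 29.1
   0.05 117 [0.459 0.058 0.061] [459.4  57.8] [21.3 37.5] 0.7
rlock 424 [0.034 0.039 0.044]
   0.015 43 [ 0.615 -0.152  0.033] [ 621.7 -152.1] [62.8 70.8] 53.0
   0.036 348 [ 0.619 -0.155  0.04 ] [ 617.6 -155.3] [69.6 68.4] 66.5
splug 297 [0.019 0.029 0.065]
   0.015 151 [ 0.467 -0.13   0.026] [ 470.7 -131.8] [45.4 45.5] 66.8
   0.05 116 [ 0.471 -0.131  0.061] [ 471.5 -132.3] [39.2 21.1] 66.7
slock 455 [0.034 0.039 0.044]
   0.015 48 [0.622 0.021 0.032] [616.8  20.4] [62.3 70.6] 68.2
   0.036 371 [0.616 0.024 0.04 ] [616.   23.8] [69.8 72. ] 75.7
button [-0.86813316  0.05647005  0.09654855]
271 [ 0.47242268 -0.37168164  0.09850936] ((392.7424621582031, -200.90817260742188), (46.623497009277344, 429.081787109375), 25.197877883911133)
```

View pics/crop0.png

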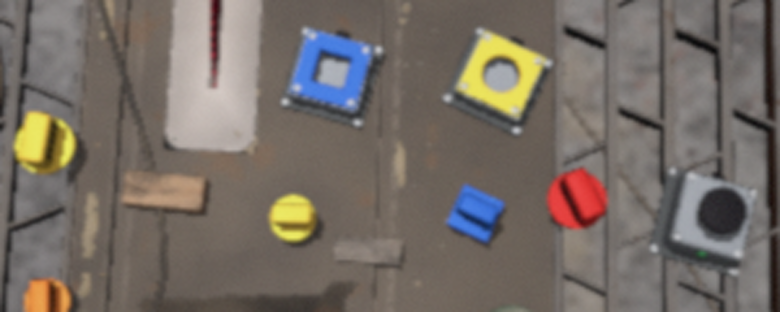

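The crop confirms it: the yellow plug at (253,249) has a flange of about 47 mm, against about 61 mm for the one at (157,219). The red plug is a different colour. Next is a closer wrist look at the plugs and locks.

```bash
python3 - <<'E'
from h import *
t=manip.get_clock()
manip.reach([0.48,-0.05,0.36],down(0)); print(manip.get_clock()-t)
m=camera_model("wrist"); p,d=grab_frame("wrist"); np.savez("pics/w1.npz",d=d,**m); cv2.imwrite("pics/w1.png",p)
print(np.round(m['world_from_camera'],3),m['fx'], manip.get_joints())
for a in range(-180,180,30):
    j=manip.ik([.46,.058,.056],down(np.radians(a))); print(a,None if j is None else np.round(j,2))
E
```

```text
2.1583
[[-0.     0.963  0.269  0.559]
 [-1.    -0.    -0.001 -0.052]
 [-0.001 -0.269  0.963  0.514]
 [ 0.     0.     0.     1.   ]] 327.7849041944232 [-2.49360314e-01  8.62693816e-02  1.43418338e+00 -2.96127704e-04
  1.62168114e+00  1.32258617e+00]
-180 [-0.02  0.29  1.99  0.    0.86 -1.6 ]
-150 [-0.02  0.29  1.99  0.    0.86 -2.12]
-120 [-0.02  0.29  1.99 -0.    0.86 -2.64]
-90 None
-60 [-0.02  0.29  1.99 -0.    0.86  2.59]
-30 [-0.02  0.29  1.99 -0.    0.86  2.07]
0 [-0.02  0.29  1.99 -0.    0.86  1.55]
30 [-0.02  0.29  1.99 -0.    0.86  1.02]
60 [-0.02  0.29  1.99 -0.    0.86  0.5 ]
90 [-0.02  0.29  1.99 -0.    0.86 -0.02]
120 [-0.02  0.29  1.99 -0.    0.86 -0.55]
150 [-0.02  0.29  1.99  0.    0.86 -1.07]
```

View pics/w1.png

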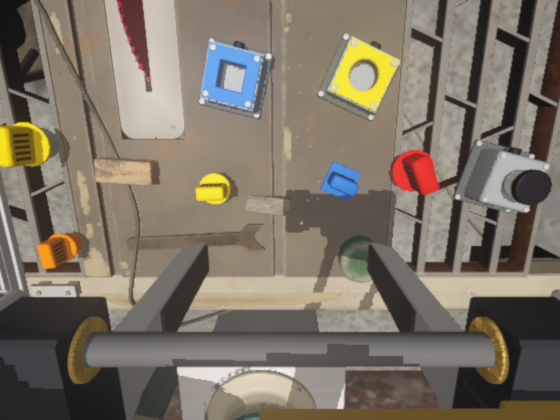

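Everything wanted is in view: blue lock (235,77), yellow lock (360,77), yellow plug (212,190), blue plug (341,182), button (530,187). Next I'll measure by intersecting rays with the known heights.

```bash
cat >> h.py <<'E'
def onplane(m,uv,z):
    uv=np.asarray(uv,float); T=np.array(m['world_from_camera'])
    r=np.stack([(uv[:,0]-m['cx'])/m['fx'],-(uv[:,1]-m['cy'])/m['fy'],-np.ones(len(uv))],-1)@T[:3,:3].T
    return (T[:3,3]+r*((z-T[2,3])/r[:,2])[:,None])[:,:2]
E
python3 - <<'E'
from h import *
m=dict(np.load("pics/w1.npz")); d=m.pop('d'); p=cv2.imread("pics/w1.png"); W=world(m,d)
hsv=cv2.cvtColor(p,cv2.COLOR_BGR2HSV)
Y=cv2.inRange(hsv,(22,120,80),(36,255,255)); B=cv2.inRange(hsv,(100,120,50),(125,255,255))
rect=lambda s:[np.round(x,1) for x in cv2.minAreaRect((s*1000).astype(np.float32))]
for n,M,(u,v),r in(("rlock",Y,(360,77),45),("slock",B,(235,77),45)):
    K=np.zeros_like(M);K[max(v-r,0):v+r,u-r:u+r]=255;K&=M
    cs,h=cv2.findContours(K,cv2.RETR_CCOMP,cv2.CHAIN_APPROX_NONE)
    for i,c in enumerate(cs):
        if len(c)>25: 
            s=onplane(m,c[:,0],.04); print(n,"hole" if h[0][i][3]>=0 else "outer",rect(s),np.round(cv2.fitEllipse((s*1000).astype(np.float32))[0],1))
for n,M,(u,v),r in(("rplug",Y,(212,190),26),("splug",B,(341,182),26)):
    K=np.zeros_like(M);K[v-r:v+r,u-r:u+r]=1;K=(K>0)&(M>0)
    q=W[K];z=q[:,2];top=q[(z>.056)&(z<.068)];fl=q[(z>.02)&(z<.032)]
    print(n,len(top),"top",rect(top[:,:2]),"flange",rect(fl[:,:2]),top[:,2].mean())
q=W[160:215,505:555].reshape(-1,3);s=q[(q[:,2]>.085)&(q[:,2]<.105)];print("button",s[:,2].mean(),rect(s[:,:2]),len(s))
E
```

```text
rlock outer [array([ 616.2, -153.9]), array([70.1, 69.4]), np.float64(66.1)] [ 615.6 -153.3]
rlock hole [array([ 616.4, -152.9]), array([40. , 39.1]), np.float64(48.2)] [ 616.1 -152.8]
slock outer [array([615.1,  24.7]), array([68.8, 68.7]), np.float64(76.5)] [615.5  24.7]
slock hole [array([614.6,  24.4]), array([37. , 36.6]), np.float64(76.2)] [614.6  24.3]
rplug 402 top [array([458.6,  59.8]), array([39.9, 19.9]), np.float64(89.3)] flange [array([459. ,  57.7]), array([47. , 43.1]), np.float64(21.1)] 0.062053788799391475
splug 399 top [array([ 469.9, -130. ]), array([39.5, 21.1]), np.float64(64.8)] flange [array([ 469.9, -130.3]), array([45.3, 45.4]), np.float64(66.8)] 0.06199027112640431
button 0.09293017495808263 [array([ 473.1, -371.3]), array([46.5, 47.2]), np.float64(17.7)] 1129
```

```bash
cat >> h.py <<'E'
def pick(xy,yaw):
    manip.gripper_to(.06,25)
    manip.reach([*xy,.15],down(yaw)); manip.line_to([*xy,.056],feed=.12)
    manip.gripper_to(.0,25); print("gap",manip.get_finger_gap(),manip.get_finger_force())
    manip.line_to([*xy,.15],feed=.15); print("lifted",manip.get_finger_gap(),manip.get_clock())
def insert(xy,yaw,zstart=.104,zend=.0735):
    """go over the mouth and step down until home or a push of 12 N; returns z reached"""
    manip.reach([*xy,.15],down(yaw)); manip.line_to([*xy,zstart],feed=.12); 
    manip.pause(.15); f0=manip.get_ft_force(); z=zstart
    while z>zend:
        z=max(z-.003,zend); manip.line_to([*xy,z],feed=.05); f=manip.get_ft_force()-f0
        if abs(f[2])>12 or np.hypot(*f[:2])>12: break
    print("z",z,"f",np.round(f,1),manip.get_eef_pos().round(4),manip.get_clock()); return z
E
python3 - <<'E'
from h import *
pick([.4588,.0588],np.pi/2)
insert([.6163,-.1530],np.pi/2)
m=camera_model("wrist"); p,d=grab_frame("wrist"); cv2.imwrite("pics/w2.png",p)
E
```

```text
gap 0.02010766567432609 24.996430277824402
lifted 0.01984732142437276 6.6417
z 0.0735 f [-1.   0.1  4.8] [ 0.6165 -0.1531  0.0741] 11.1083
```

View pics/w2.png

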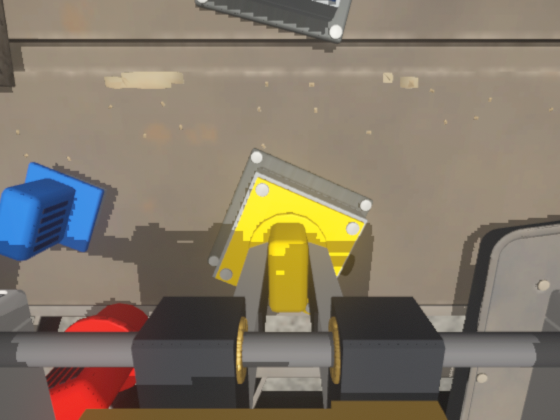

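The round plug is seated: its flange lies on the yellow plate at (288,250), with 4.8 N of contact. I'll release it and do the square plug.

```bash
python3 - <<'E'
from h import *
manip.gripper_to(.06,25); manip.line_to([.6163,-.153,.15],feed=.2)
pick([.4699,-.1302],np.radians(66.3))
insert([.6147,.0244],np.radians(76.3))
p,d=grab_frame("wrist"); cv2.imwrite("pics/w3.png",p)
E
```

```text
gap 0.020113496110328814 24.999402165412903
lifted 0.019764284348354703 15.7417
z 0.0735 f [0.2 0.9 5.1] [0.615  0.0244 0.0741] 20.0333
```

View pics/w3.png

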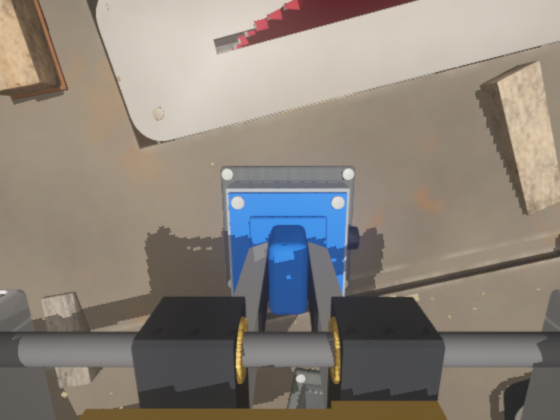

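The square plug is seated too: flush on the blue plate at (288,235), with 5 N of contact. I'll release it, check both with the top camera, then press the button in steps.

```bash
python3 - <<'E'
from h import *
manip.gripper_to(.06,25); manip.line_to([.6147,.0244,.16],feed=.2)
b=[.473,-.3713]
manip.gripper_to(0,25); manip.reach([*b,.16],down(np.pi/2)); 
p,d=grab_frame("top"); W=world(camera_model("top"),d)
for n,c in(("r",(.6163,-.153)),("s",(.6147,.0244))):
    s=W[(np.hypot(W[...,0]-c[0],W[...,1]-c[1])<.03)&(W[...,2]<.12)];z=s[:,2];t=s[z>.065];print(n,np.percentile(z,97).round(4),t.mean(0).round(4),len(t))
manip.line_to([*b,.124],feed=.1); manip.pause(.2); f0=manip.get_ft_force(); z=.124
while z>.1125:
    z-=.001; manip.line_to([*b,z],feed=.03); manip.pause(.05); f=(manip.get_ft_force()-f0)[2]; e=manip.get_eef_pos()[2]-manip.tip_extent
    print(round(z,4),round(e,4),round(f,2))
    if f>7.8: break
print(manip.get_clock())
p,d=grab_frame("wrist"); cv2.imwrite("pics/w4.png",p)
p,d=grab_frame("scene"); cv2.imwrite("pics/s4.png",p)
E
```

```text
r 0.0828 [ 0.6163 -0.1527  0.0783] 121
s 0.0828 [0.6149 0.022  0.0779] 126
0.123 0.0982 -0.33
0.122 0.0969 -0.93
0.121 0.0959 -0.77
0.12 0.095 -1.4
0.119 0.0943 1.67
0.118 0.0935 3.86
0.117 0.0924 4.41
0.116 0.0915 5.09
0.115 0.0906 5.34
0.114 0.0897 4.85
0.113 0.0888 6.51
0.112 0.0879 6.4
28.35
```

View pics/w4.png

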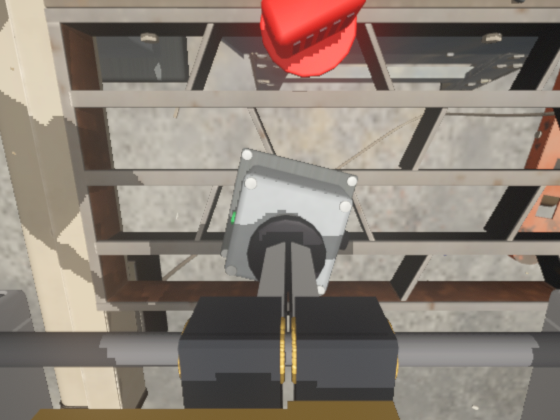

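The depth readings put both plug tops at home height. The fingertips are centred on the black button at (288,255) and have pushed it about 6 mm. I'll go 2 mm further and look at the bands.

```bash
python3 - <<'E'
from h import *
b=[.473,-.3713]
for z in(.111,.1102):
    manip.line_to([*b,z],feed=.03); manip.pause(.2); print(z,manip.get_eef_pos()[2]-manip.tip_extent,manip.get_ft_force().round(2))
d0=np.inf
p,d=grab_frame("scene"); T=np.array(camera_model("scene")['world_from_camera']); m=camera_model("scene")
c=T[:3,:3].T@(np.array([.473,-.371,.07])-T[:3,3]); u=int(m['cx']-m['fx']*c[0]/c[2]); v=int(m['cy']+m['fy']*c[1]/c[2]); print(u,v)
a=cv2.resize(p[max(v-50,0):v+50,max(u-60,0):u+60],None,fx=4,fy=4,interpolation=cv2.INTER_CUBIC)
q,d=grab_frame("wrist"); print(manip.get_clock())
w=cv2.resize(q[140:300,200:380],(450,400)); a=cv2.resize(a,(350,400)) ; cv2.imwrite("pics/b5.png",np.hstack([a,w])[:600,:800])
E
```

```text
0.111 0.08701901631339609 [-0.36  1.71  9.13]
0.1102 0.08627769261494547 [-1.07  1.5   9.25]
395 189
29.45
```

View pics/b5.png

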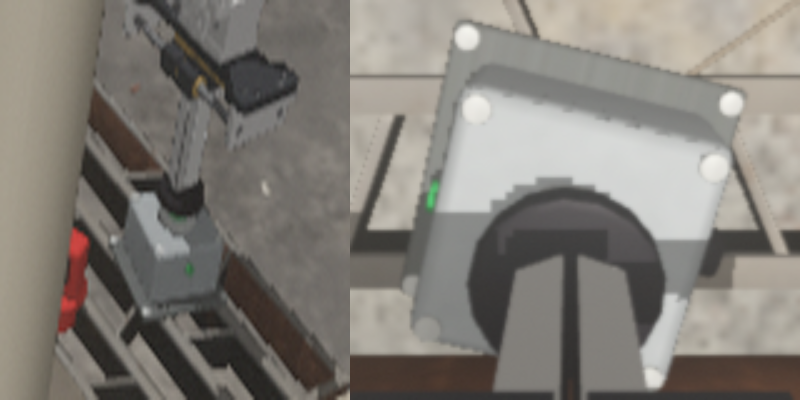

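The crop shows the fingers centred on the cap and the box's green lamp visible; the stem bands are hidden under the cap. The tip height (0.0863 m, so about 7.7 mm of travel) and the force (about 9 N) both match half-way. Handing in.

```bash
python3 -c "
from h import *
print(manip.get_ft_force().round(2)); print(close_job())"
```

```text
[-1.52  1.56  7.96]
the job is handed in; nothing more can be done
None
```

Job handed in at about 29.5 s: both plugs are home in their matching locks and released, and the arm is holding the palm button down about 7.7 mm (judged from tip height and an 8–9 N push, as the green band itself was out of view).

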